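Let the lopsided rattle find its heavy side, then dock it to charge

TASK

Take the yellow dumbbell rattle out of the sloping wooden rack and lay it gently on the roller rest, one head on each pair of wheels; let go so that its hidden battery turns its heavy side to the bottom by itself and comes to rest. Then, keeping it that way up, set it gently down into the white charging dock so that the flat tabs at its ends drop fully home in the two slotted posts, let go, and finally slide the dock's grey switch all the way to its far end, to the left as seen from the robot. Do not drop the rattle on the table or press it hard, and leave the other things where they stand.

Things in the scene. Friction and masses are not known exactly. Their poses are not given: they have to be found in the camera images.
- rattle: Yellow plastic dumbbell rattle, 160 mm long, 0.22 to 0.37 kg; origin at the middle of its long axis (x), both ends alike. Grip its round handle, 26 mm thick (x -30 to 30 mm). Heads 64 mm in diameter at |x| 30 to 60 mm. A hidden battery makes its -z side heavy (mass centre 15 mm off the axis): settled, +z points up. Starts in the rack, heavy side not down, and keeps its roll there.
- rattle_tab (a point): Middle of the white flat tab at the rattle's +x end, on its axis, 70 mm from the origin (the -x end has the same). Each tab reaches from |x| 60 to 80 mm, is 12 mm thick in the rattle's y and 26 mm tall in its z.
- rack: Fixed light-wood rack; origin under it on the table, z up. The rattle lies in it with its axis in the rack's x-z plane, rising 35 degrees towards the rack's +x (to the robot's left, turned 0 to 50 degrees back towards it); heads in open V saddles, lower head against a stop. Open beside and under the handle, the deck 38 mm from the axis square to the slope.
- rack_seat (a point): Middle of the rattle's axis as it lies in the rack, 85 mm above the table.
- rollers: Fixed white roller rest, 164 mm (x) by 120 mm (y); origin under its centre, z up. Four free grey wheels of 48 mm diameter, axes along x, at x = -45 and 45 mm, y = -32 and 32 mm, height 36 mm. End plates at |x| 67 to 73 mm, 56 mm high. The rattle lies with its axis along the rest's x, a head on each pair of wheels, and rocks for 2 to 3 s before it is still.
- rollers_seat (a point): Middle of the rattle's axis when it lies centred on the four wheels, 82 mm above the table.
- dock: Fixed white dock, 150 mm (x) by 180 mm (y), base 12 mm thick; origin under its centre, z up, switch on its -x side towards the robot. Two posts at |y| 64 to 78 mm, x = 45 mm, 70 mm high, each with a slot 16 mm wide in x, flared open at the top, floor 39 mm up. The rattle goes in with its axis along the dock's y, tabs upright within about 9 degrees.
- dock_seat (a point): Middle of the rattle's axis when it is fully home in the dock, 52 mm above the table, at x = 45 mm, y = 0 in the dock frame; the top of the heads is then 84 mm up.
- switch (a joint): Travel of the dock's slide switch in m: 0 to 0.06, grows towards the dock's +y (left, seen from the robot); starts near 0; it stays where it is left and needs about 2 N.
- switch_top (a point): Centre of the top of the switch's grey grip, 28 mm (x) by 20 mm (y) by 40 mm tall, 66 mm above the table; it runs along the dock's y at x = -50 mm on a track whose top is 26 mm above the table.
- dish: Bystander: white ceramic dish, 110 mm across, 35 mm high; origin under its centre.
- jar: Bystander: closed glass jar, 72 mm across, 85 mm high; origin under its centre.
- pacifier: Bystander: pacifier lying teat up, about 65 mm long, 33 mm high; origin under its shield.
- tin: Bystander: flat metal cream tin, 70 mm across, 30 mm high; origin under its centre.
- lotion: Bystander: squat white lotion jar, 60 mm across, 90 mm high; origin under its centre.
- hairbrush: Bystander: wooden hairbrush 160 mm long, 46 mm wide, 30 mm high, lying bristles down; origin under its middle.
- stacker: Bystander: wooden ring tower, 90 mm across, 88 mm high; origin under its centre.
Mind the look-alikes: they are no part of the job. There is more than one size of the rattle; the job needs the middle-sized.

How it is judged:
On the way, in this order (a step that is already met when the one before it is completed fails the run):
1. The rattle lies by itself on the roller rest, untouched by the robot, heavy side down (within 10 degrees) and still (distance between rattle and rollers_seat below 0.014 m and angle between the x axis of rattle and the x axis of rollers, either way round below 0.1 rad and angle between rattle's own z axis and vertical below 0.175 rad and angular speed of rattle below 0.3 rad/s and contact force between each of the arm, the fingers and rattle below 0.05 N and contact force between rattle and rollers above 0.5 N), for 0.4 s.
2. The rattle is fully home in the dock's slots, heavy side down, with the robot off it (horizontal distance between rattle and dock_seat below 0.008 m and z of rattle in the frame of dock_seat below 0.004 m and angle between the x axis of rattle and the y axis of dock, either way round below 0.08 rad and angle between rattle's own z axis and vertical below 0.2 rad and contact force between the fingers and rattle below 0.05 N), for 0.2 s.
3. The switch is slid to its far end (value of joint switch above 0.054 m), for 0.1 s.
At the end, for the whole second after the job is handed in: The rattle lies still in the dock, its centre within 8 mm of the dock seat sideways and no more than 4 mm above it, its axis along the dock within 4.5 degrees, heavy side down within 11 degrees; the switch is within 6 mm of its far end (horizontal distance between rattle and dock_seat below 0.008 m and z of rattle in the frame of dock_seat below 0.004 m and angle between the x axis of rattle and the y axis of dock, either way round below 0.08 rad and angle between rattle's own z axis and vertical below 0.2 rad and linear speed of rattle below 0.02 m/s and value of joint switch above 0.054 m); the robot touches nothing.
It fails at once if The rattle falls to the table (contact force between rattle and table above 0.1 N).
It fails at once if The rattle is dropped onto or pressed hard against the roller rest or the dock (over 80 N) (contact force between rattle and rollers above 80 N or contact force between rattle and dock above 80 N).
It fails at once if A bystander is moved more than 25 mm (distance of any of dish, jar, pacifier, tin, lotion, hairbrush, stacker from where it was at the start of the episode above 0.025 m).
It also fails if it takes over 72 s, if anything falls off the work surface, if the arm or the gripper's body presses on something with over 40 N, if the wrist force passes 120 N, or if a joint passes its speed limit or range.

ROBOT

A 7-joint arm with a two-finger parallel gripper is mounted at the origin on the work surface. World frame = base frame: x ahead of the robot, y to its left, z up, the work surface at z = 0. Lengths are in m, angles in rad, forces in N, time in s.
With the tool pointing down it reaches from about 0.425 to 0.925 m from the base axis. Payload 6.8 kg.
Tool frame: the origin (TCP) lies midway between the tips of the shut fingers; the grasp point (between the pads) lies 19 mm behind it; z points along the fingers, y is the line along which they close (so a half turn about z gives the same grasp; the last joint's range is limited). The gripper opens to 85 mm and grips with 20 to 120 N. Pads are 22 mm wide; open, the fingers measure 114 mm over their backs; the gripper's body (76 mm by 85 mm) begins 54 mm behind the grasp point. The pads swing forward as they close: fully open they stand 13 mm farther back than shut.
Start: joints at [-1.231, 0.477, 0.022, 1.555, -0.011, 1.109, -0.083], TCP at [0.292, 0.608, 0.231] pointing down, gripper open.
Joint ranges: [-2.96, 2.96], [-0.34, 2.1], [-1.41, 1.46], [0.24, 2.44], [-1.37, 4.51], [0.17, 1.92], [-2.96, 2.96]. Speed limits (rad/s): [2.39, 2.39, 3.14, 3.14, 3.14, 3.14, 3.14].

INTERFACE

Orientations are given as a unit quaternion [w, x, y, z].
In Python, from station import * gives the robot as it stands.
- The arm moves only by the shell command python3 -m creep 'ROWS' [FORCE]. ROWS is JSON, a list of rows, each a list of 7 numbers: the gripper command: -1 is shut, 1 is fully open, values between are in proportion, then the shift along the world's x, y, z in mm, then the turn, a rotation vector about the world's x, y, z in rad. A call has 1 to 5 rows; each row shifts and turns the commanded pose from where the row before left it; what a row does not reach is not made up. A row lasts 1/8 s, in which the tool goes at most 62.5 mm and 10.7 degrees, less where a joint would pass 70% of its speed; a pose out of reach is approached as far as the arm can. A call is refused whole if a number of a shift passes 62.5 or a number of a turn 0.188, either way. A call with a gripper value outside its range is refused whole. The fingers move at their own pace and stop on an object; FORCE is the grip in N (left out, the last holds). Time passes only in rows, so rows that do not move let the fingers close. It gives the time, the measured TCP pose, the force, the opening and the grip force at its end, in the units of the state.
- get_obs(): the state, without advancing time (a new reading comes with each control period).
- read_camera(name): name is "scene" or "top" or "wrist"; returns (picture, depth): 400x640x3 uint8, red, green, blue; 400x640 float32, m along the optical axis (not along the pixel's ray), 0 where there is no reading.
- camera_params(name): a dict with "intrinsics" (3x3 intrinsics, pixels), "k1" (the pictures are not rectified: a ray, as slopes to the right and down, at radius r is drawn at 1 + k1 r^2 times it, then the intrinsics apply), "cam_to_world" (4x4, takes a point from camera to world coordinates); the wrist camera has in their place "mount" (4x4, takes a point from camera to tool coordinates, whose origin is the TCP and whose axes are the flange's). Camera axes: x right, y up, looking along -z (the intrinsics and any distortion apply to the point x, -y, -z); pixel columns grow to the right and rows downward; lengths in m; the calibration is good to about 2 mm. A picture is of the moment at which its call begins: read the wrist's pose just before it. camera_params takes no time and is no camera call.
- hand_in(): hands the job in; it is judged then, once.
The state is a dict: "t": time; "q": joint angles; "joint_vel": joint speeds; "joint_torque": joint torques, N m; "eef_pos": TCP position; "tool_rot": TCP orientation; "contact_force": force on the tool from outside, world axes, zero at the start; "torque": the same for the moment, N m; "gripper_width": opening from 0.0 (shut) to 1.0 (fully open); "grasp_force": force on a finger pad.
Only numpy, scipy, OpenCV 4.12 (cv2) and the standard library are available. Lean on these libraries where they do the work, as an engineer would, in place of code of your own. Each camera call takes 0.05 s, during which the arm holds its last target. There are 200 camera calls.

## Working session

There is one attempt and no reset: what is moved stays moved. The work goes in short steps, Python scripts to look and compute and a shell command to move; the robot and the scene stay as the last step left them, time stands still between calls to the robot, and variables do not carry over. Pictures are saved under pics/ and viewed, at most 10 in all, crops included, and the job is handed in when it is done.

```bash
mkdir -p pics; cat > h.py <<'E'
from station import *
import numpy as np, cv2
from scipy.spatial.transform import Rotation as R
def cam(name,obs=None):
    p=camera_params(name)
    if 'cam_to_world' in p: T=np.array(p['cam_to_world'])
    else:
        obs=obs or get_obs(); q=obs['tool_rot']
        W=np.eye(4); W[:3,:3]=R.from_quat([q[1],q[2],q[3],q[0]]).as_matrix(); W[:3,3]=obs['eef_pos']
        T=W@np.array(p['mount'])
    return np.array(p['intrinsics']),p['k1'],T
def world(c,uv,d):
    K,k1,T=c; uv=np.atleast_2d(np.asarray(uv,float)); d=np.atleast_1d(d)
    n=cv2.undistortPoints(uv[:,None],K,np.array([k1,0,0,0.]))[:,0]
    P=np.c_[n[:,0]*d,-n[:,1]*d,-d]
    return P@T[:3,:3].T+T[:3,3]
def cloud(c,D):
    v,u=np.mgrid[:D.shape[0],:D.shape[1]]
    return world(c,np.c_[u.ravel(),v.ravel()],D.ravel()).reshape(*D.shape,3)
def shot(name,fn):
    o=get_obs(); I,D=read_camera(name); cv2.imwrite('pics/%s.png'%fn,I[:,:,::-1]); c=cam(name,o); np.savez('%s.npz'%fn,I=I,D=D,P=cloud(c,D)); return I,D,c
E
python3 - <<'E'
from h import *
for n in('scene','top'):
    I,D,c=shot(n,n+'0'); print(n,c[2].round(3).tolist())
print(get_obs())
E
```

```text
scene [[0.055, -0.561, 0.826, 1.801], [0.998, 0.049, -0.033, -0.124], [-0.022, 0.826, 0.563, 0.974], [0.0, 0.0, 0.0, 1.0]]
top [[-0.036, 0.975, -0.218, 0.299], [-0.999, -0.037, 0.002, -0.04], [-0.006, 0.218, 0.976, 1.155], [0.0, 0.0, 0.0, 1.0]]
{'t': 0.1, 'q': array([-1.23113023,  0.47769729,  0.02233633,  1.55638074, -0.01152711,
        1.109322  , -0.08313352]), 'joint_vel': array([-0.00277503, -0.00278465,  0.00084716, -0.00358416,  0.00120756,
       -0.00040693,  0.00171547]), 'joint_torque': array([ 4.42803677e-03, -5.97762930e+01,  1.61379632e+00, -2.81952560e+01,
        1.28244358e-02,  5.11210659e-03,  2.87462274e-05]), 'eef_pos': array([0.29200317, 0.60795332, 0.23042444]), 'tool_rot': array([-1.39835607e-04,  2.22027224e-01,  9.75040105e-01, -8.28168830e-04]), 'contact_force': array([-0.2330507 , -0.79299538,  0.14842834]), 'torque': array([0.00722275, 0.08815452, 0.00773458]), 'grasp_force': 0.0, 'gripper_width': 1.000817398920084}
```

```bash
ls
```

```text
h.py
pics
scene0.npz
top0.npz
```

View pics/top0.png

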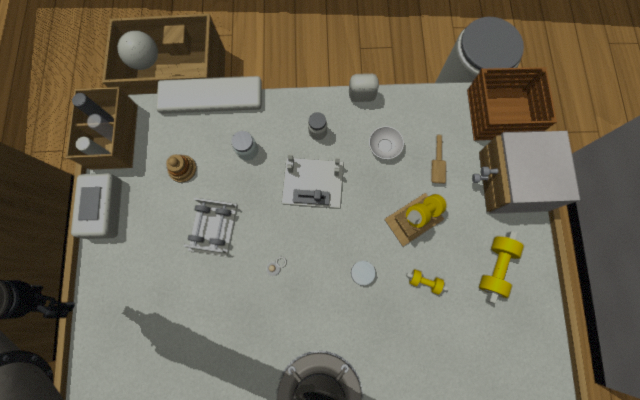

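View pics/scene0.png

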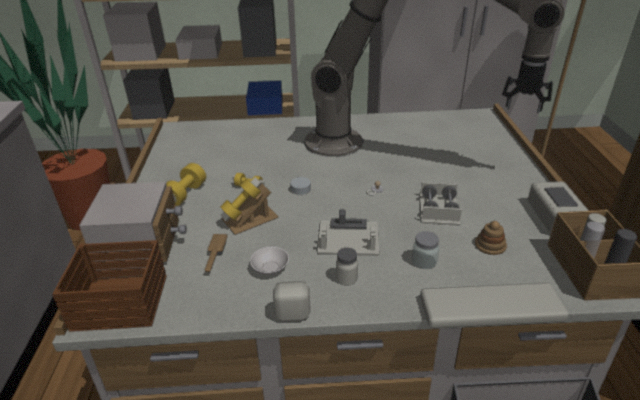

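The top view has three yellow dumbbells: one in the rack at (427,210), a small one at (428,282) and a large one at (501,268). The one in the rack should be the middle-sized. The rollers are at (213,227), and the dock is at (313,183) with its switch at about (318,195). I'll check the choice in a close crop and measure.

```bash
python3 - <<'E'
from h import *
a=np.load('top0.npz');s=np.load('scene0.npz')
f=lambda I,x,y,w,h:cv2.resize(I[y:y+h,x:x+w],(400,300),interpolation=cv2.INTER_CUBIC)
m=np.vstack([np.hstack([f(a['I'],380,185,80,60),f(s['I'],205,165,80,60)]),np.hstack([f(a['I'],273,145,80,60),f(a['I'],173,192,80,60)])])
cv2.imwrite('pics/c1.png',m[:,:,::-1])
for n,d in(('top',a),('scene',s)):
    I=d['I'];P=d['P'];H=cv2.cvtColor(I,cv2.COLOR_RGB2HSV)
    Y=((H[...,0]>20)&(H[...,0]<34)&(H[...,1]>150)&(H[...,2]>60)).astype(np.uint8)
    k,L,st,ce=cv2.connectedComponentsWithStats(Y)
    for i in range(1,k):
        if st[i,4]>25:
            p=P[(L==i)&(d['D']>0)]; print(n,ce[i].round(),st[i,4],np.median(p,0).round(3),p.min(0).round(3),p.max(0).round(3))
E
```

```text
top [428. 209.] 700 [ 0.502 -0.328  0.091] [ 0.45  -0.385  0.006] [ 0.552 -0.26   0.146]
top [501. 265.] 1232 [ 0.342 -0.528  0.072] [ 0.251 -0.591  0.019] [ 0.422 -0.467  0.092]
top [427. 282.] 351 [ 0.302 -0.325  0.042] [ 0.27  -0.375 -0.001] [ 0.337 -0.27   0.053]
scene [187. 181.] 519 [ 0.323 -0.52   0.063] [ 0.269 -0.569  0.013] [ 0.429 -0.466  0.088]
scene [239. 196.] 435 [ 0.513 -0.332  0.084] [ 0.282 -0.376  0.019] [ 0.558 -0.264  0.146]
```

View pics/c1.png

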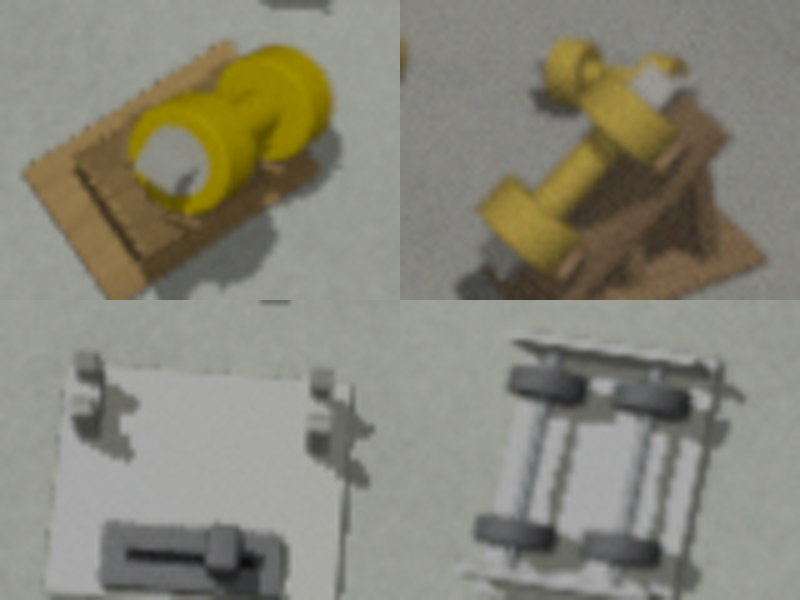

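```bash
cat > fits.py <<'E'
from h import *
from scipy.optimize import least_squares
from scipy.spatial import cKDTree
def sdf(p,ax):  # rattle local: s along axis, r radial
    s=np.abs(p@ax); r=np.linalg.norm(p-np.outer(p@ax,ax),axis=1)
    def box(ds,dr): return np.hypot(np.maximum(ds,0),np.maximum(dr,0))+np.minimum(np.maximum(ds,dr),0)
    return np.minimum(box(np.abs(s-.045)-.015,r-.032),box(s-.03,r-.013))
def fit_rack(P):
    def ax(y,e): return np.array([np.cos(y)*np.cos(e),np.sin(y)*np.cos(e),np.sin(e)])
    f=lambda v:sdf(P-v[:3],ax(v[3],v[4]))
    best=None
    for y0 in (1.6,2.0,2.4):
        r=least_squares(f,[*P.mean(0)[:2],.085,y0,.61],loss='soft_l1',f_scale=.003)
        if best is None or r.cost<best.cost:best=r
    return best.x,np.sqrt(np.mean(np.minimum(abs(f(best.x)),.01)**2))
def yellow(d,lo,hi):
    H=cv2.cvtColor(d['I'],cv2.COLOR_RGB2HSV);P=d['P']
    Y=(H[...,0]>20)&(H[...,0]<34)&(H[...,1]>150)&(H[...,2]>50)&(d['D']>0)
    Y=cv2.erode(Y.astype(np.uint8),np.ones((3,3)))>0
    return P[Y&(P>lo).all(2)&(P<hi).all(2)]
E
python3 - <<'E'
from fits import *
a=np.load('top0.npz');s=np.load('scene0.npz')
A=yellow(a,[.4,-.42,.02],[.6,-.22,.2]);S=yellow(s,[.4,-.42,.02],[.6,-.22,.2])
for p in(A,S,np.r_[A,S]): v,e=fit_rack(p);print(len(p),v.round(4),e)
def seg(P,D,lo,hi,nm):
    q=P[(D>0)&(P>lo).all(2)&(P<hi).all(2)]
    r=cv2.minAreaRect(q[:,:2].astype(np.float32)*1000); print(nm,len(q),q.mean(0).round(4),r)
P,D=a['P'],a['D']
seg(P,D,[.5,-.14,.0075],[.72,.12,.018],'dockbase')
seg(P,D,[.6,0,.055],[.72,.09,.09],'postL');seg(P,D,[.6,-.12,.055],[.72,-.03,.09],'postR')
seg(P,D,[.48,-.1,.055],[.6,.08,.09],'switch');seg(P,D,[.48,-.1,.02],[.6,.08,.034],'track')
seg(P,D,[.35,.13,.043],[.6,.4,.075],'wheels+plates')
for lo,hi in(([.35,.2,.043],[.6,.4,.08]),):
    M=((D>0)&(P>lo).all(2)&(P<hi).all(2)).astype(np.uint8)
    k,L,st,ce=cv2.connectedComponentsWithStats(M)
    for i in range(1,k):
        if st[i,4]>6:print(ce[i].round(),st[i,4],P[L==i].mean(0).round(3))
E
```

```text
488 [ 0.5025 -0.3237  0.0854  2.0982  0.6121] 0.0014720098467914697
154 [ 0.5292 -0.3309  0.0887  1.8756  0.6434] 0.0037985140962757025
642 [ 0.5024 -0.3234  0.085   2.1023  0.6122] 0.0021059278161716997
dockbase 2030 [6.22e-01 1.00e-04 1.32e-02] ((605.1503295898438, -18.225570678710938), (197.84182739257812, 233.6480255126953), 2.8752756118774414)
postL 53 [0.6711 0.0661 0.0665] ((670.858154296875, 66.45327758789062), (13.880019187927246, 43.194862365722656), 83.26698303222656)
postR 49 [ 0.6546 -0.0739  0.0667] ((654.735107421875, -74.04266357421875), (13.434598922729492, 42.55376434326172), 82.64146423339844)
switch 67 [ 0.5642 -0.013   0.0666] ((564.5422973632812, -12.901644706726074), (17.764787673950195, 26.345129013061523), 88.41719818115234)
track 409 [0.5664 0.0104 0.0273] ((570.2232055664062, 9.023948669433594), (113.94371032714844, 45.984928131103516), 83.90563201904297)
wheels+plates 604 [0.4904 0.3066 0.0551] ((489.43218994140625, 309.3238525390625), (114.73064422607422, 147.3980255126953), 79.54657745361328)
[213. 202.] 117 [0.557 0.296 0.055]
[202. 208.] 93 [0.538 0.328 0.056]
[222. 211.] 91 [0.527 0.267 0.056]
[195. 238.] 93 [0.45  0.344 0.056]
[216. 242.] 90 [0.438 0.282 0.055]
[203. 248.] 99 [0.42  0.322 0.056]
```

Fit of the racked rattle: 64 mm heads, 1.5 mm rms, so it is the middle-sized one. Seat (0.5025,-0.3237,0.085), yaw 120°, slope 35°. The high end shows its tab in the crop at (170,160). I'll write a helper that works out the remaining shift and turn.

```bash
cat > go.py <<'E'
from h import *
import sys
def pose(yang,tilt=None):
    """tool y at angle yang (deg) horizontal; tool z down or given"""
    y=np.array([np.cos(np.radians(yang)),np.sin(np.radians(yang)),0]); z=np.array([0,0,-1.]) if tilt is None else np.array(tilt)/np.linalg.norm(tilt)
    z=z-y*(z@y);z/=np.linalg.norm(z)
    return np.c_[np.cross(y,z),y,z]
def delta(p,M,n=None):
    o=get_obs();q=o['tool_rot'];C=R.from_quat([q[1],q[2],q[3],q[0]])
    d=(np.array(p)-o['eef_pos'])*1000; r=(R.from_matrix(M)*C.inv()).as_rotvec()
    k=n or int(max(np.ceil(np.linalg.norm(d)/60),np.ceil(np.linalg.norm(r)/.18),1))
    print('t',round(o['t'],2),'tcp',o['eef_pos'].round(4),'tot mm',d.round(1),'rot',r.round(3),'| n',k,'per row',(d/k).round(1),(r/k).round(4))
yaw=np.radians(120.2);n=np.array([-.5736*np.cos(yaw),-.5736*np.sin(yaw),.8192]);seat=np.array([.5025,-.3237,.085])
RACK=pose(30.2,-n)
E
python3 -c "
from go import *
delta([.50,.2,.28],pose(55)); delta(seat+n*.12,RACK)"
```

```text
t 0.1 tcp [0.292  0.608  0.2304] tot mm [ 208.  -408.    49.6] rot [ 0.001 -0.001 -0.163] | n 8 per row [ 26.  -51.    6.2] [ 0.0002 -0.0001 -0.0204]
t 0.1 tcp [0.292  0.608  0.2304] tot mm [ 245.1 -991.1  -47.1] rot [ 0.422  0.454 -0.578] | n 18 per row [ 13.6 -55.1  -2.6] [ 0.0234  0.0252 -0.0321]
```

```bash
python3 -m creep '[[1,35,-48,10,0,0,-0.02],[1,35,-48,10,0,0,-0.02],[1,35,-48,10,0,0,-0.02],[1,30,-50,8,0,0,-0.02],[1,30,-50,6,0,0,-0.02]]' 60; python3 -m creep '[[1,25,-55,3,0,0,-0.02],[1,20,-57,3,0,0,-0.02],[1,5,-60,0,0,0,-0.02],[1,5,-60,0,0.05,0.05,-0.04],[1,5,-60,0,0.05,0.05,-0.04]]'; python3 -c "
from go import *
delta(seat+n*.12,RACK)"
```

```text
t: 0.72
eef_pos: [0.458, 0.3626, 0.2754]
tool_rot: [-0.0, 0.271, 0.963, -0.0]
contact_force: [0.5, 1.1, 0.6]
gripper_width: 1.003
grasp_force: 0.0
t: 1.35
eef_pos: [0.517, 0.071, 0.2815]
tool_rot: [-0.063, 0.336, 0.939, 0.034]
contact_force: [1.4, 0.2, -1.0]
gripper_width: 0.996
grasp_force: 0.0
t 1.35 tcp [0.517  0.071  0.2815] tot mm [  20.2 -454.2  -98.1] rot [ 0.346  0.32  -0.343] | n 8 per row [  2.5 -56.8 -12.3] [ 0.0432  0.0401 -0.0428]
```

```bash
python3 -m creep '[[1,3,-57,0,0.05,0.045,-0.05],[1,3,-57,0,0.05,0.045,-0.05],[1,3,-57,-5,0.05,0.045,-0.05],[1,3,-57,-10,0.05,0.045,-0.05],[1,3,-57,-15,0.05,0.045,-0.05]]'; python3 -m creep '[[1,3,-57,-20,0.04,0.04,-0.04],[1,3,-57,-20,0.04,0.04,-0.04],[1,0,-50,-20,0.03,0.03,-0.03],[1,0,0,0,0,0,0]]'; python3 -c "
from go import *
delta(seat+n*.12,RACK)
I,D,c=shot('wrist','w1')
from fits import *
A=yellow(np.load('w1.npz'),[.4,-.42,.02],[.6,-.22,.2]);print(len(A),fit_rack(A))"
```

```text
t: 1.98
eef_pos: [0.5326, -0.214, 0.2512]
tool_rot: [-0.204, 0.442, 0.865, 0.12]
contact_force: [1.3, -0.5, -0.9]
gripper_width: 0.998
grasp_force: 0.0
t: 2.48
eef_pos: [0.5344, -0.3808, 0.1859]
tool_rot: [-0.271, 0.486, 0.817, 0.152]
contact_force: [-0.9, 1.0, -0.1]
gripper_width: 0.999
grasp_force: 0.0
t 2.48 tcp [ 0.5344 -0.3808  0.1859] tot mm [ 2.7 -2.3 -2.5] rot [-0.011 -0.024  0.025] | n 1 per row [ 2.7 -2.3 -2.5] [-0.0112 -0.0242  0.0245]
6871 (array([ 0.50222548, -0.32317914,  0.08515363,  2.09978967,  0.61085277]), np.float64(0.0007116538099248433))
```

View pics/w1.png

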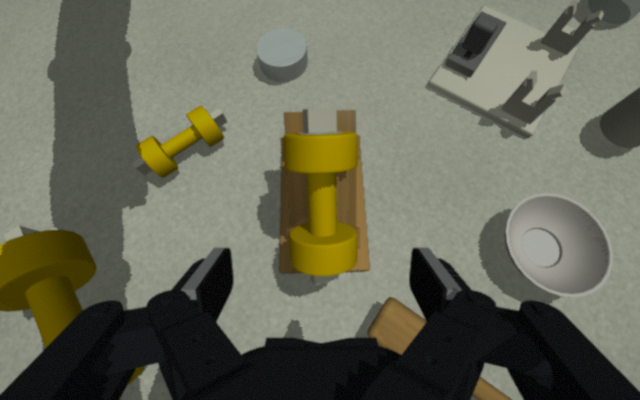

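The handle sits centred between the fingers at (322,200), and the wrist fit agrees within 0.5 mm. I'll correct the small residual turn and advance 139 mm along the approach.

```bash
python3 -m creep '[[1,2.5,-2,-2.5,-0.011,-0.024,0.025],[1,-12,21,-35,0,0,0],[1,-12,21,-35,0,0,0],[1,-9,15,-25,0,0,0],[1,0,0,0,0,0,0]]'; python3 -c "
from go import *
delta(np.array([.5023,-.3233,.0851])-n*.019,RACK)"
```

```text
t: 3.15
eef_pos: [0.5083, -0.3179, 0.0941]
tool_rot: [-0.258, 0.469, 0.831, 0.151]
contact_force: [0.4, -0.4, 1.1]
gripper_width: 1.001
grasp_force: 0.0
t 3.15 tcp [ 0.5083 -0.3179  0.0941] tot mm [-11.5   4.1 -24.5] rot [-0.002  0.009 -0.012] | n 1 per row [-11.5   4.1 -24.5] [-0.002   0.009  -0.0123]
```

```bash
python3 -m creep '[[1,-5,-4,-10,0,0.009,-0.012],[1,-6.5,8,-14.5,0,0,0],[1,0,0,0,0,0,0],[1,0,0,0,0,0,0]]'; python3 -c "
from go import *
delta(np.array([.5023,-.3233,.0851])-n*.019,RACK)"
```

```text
t: 3.65
eef_pos: [0.4964, -0.3177, 0.0694]
tool_rot: [-0.26, 0.477, 0.826, 0.15]
contact_force: [0.3, 0.4, 0.7]
gripper_width: 1.001
grasp_force: 0.0
t 3.65 tcp [ 0.4964 -0.3177  0.0694] tot mm [0.4 3.8 0.1] rot [ 0.001 -0.     0.004] | n 1 per row [0.4 3.8 0.1] [ 0.0009 -0.0001  0.0042]
```

```bash
python3 -m creep '[[1,0,4,0,0,0,0.004],[1,0,0,0,0,0,0],[-1,0,0,0,0,0,0],[-1,0,0,0,0,0,0],[-1,0,0,0,0,0,0]]' 60;python3 -m creep '[[-1,0,0,0,0,0,0],[-1,0,0,0,0,0,0],[-1,0,0,0,0,0,0],[-1,0,0,0,0,0,0]]' 60; python3 -c "
from go import *
delta(np.array([.5023,-.3233,.0851])-n*.019,RACK)"
```

```text
t: 4.28
eef_pos: [0.4962, -0.3136, 0.0693]
tool_rot: [-0.261, 0.476, 0.827, 0.149]
contact_force: [0.1, 0.5, -0.4]
gripper_width: 0.376
grasp_force: 0.0
t: 4.78
eef_pos: [0.4963, -0.3137, 0.0695]
tool_rot: [-0.26, 0.476, 0.827, 0.149]
contact_force: [0.0, -1.1, 1.5]
gripper_width: 0.284
grasp_force: 58.9
t 4.78 tcp [ 0.4963 -0.3137  0.0695] tot mm [ 0.5 -0.1  0.1] rot [ 0.001 -0.     0.   ] | n 1 per row [ 0.5 -0.1  0.1] [ 0.0011 -0.0002  0.0003]
```

```bash
python3 -m creep '[[-1,5,-8,13,0,0,0],[-1,6,-10,20,0,0,0],[-1,6,-10,30,0,0,0],[-1,0,0,45,0,0,0],[-1,-5,20,50,0,0,0]]'; python3 -c "
from go import *
o=get_obs();print(o['contact_force'],o['gripper_width'])
delta([.488,.307,.22],pose(79.7))"
```

```text
t: 5.4
eef_pos: [0.5079, -0.323, 0.2282]
tool_rot: [-0.261, 0.477, 0.826, 0.149]
contact_force: [0.5, -0.1, -3.1]
gripper_width: 0.283
grasp_force: 58.9
[ 0.54248136 -0.09184799 -3.11181797] 0.28307371673822296
t 5.4 tcp [ 0.5079 -0.323   0.2282] tot mm [-19.9 630.   -8.2] rot [-0.36  -0.516  0.839] | n 11 per row [-1.8 57.3 -0.7] [-0.0327 -0.0469  0.0763]
```

```bash
python3 -m creep '[[-1,4,30,4,-0.03,-0.04,0.06],[-1,4,40,2,-0.03,-0.04,0.065],[-1,4,48,0,-0.03,-0.04,0.065],[-1,0,50,0,-0.03,-0.04,0.065],[-1,0,50,0,-0.03,-0.04,0.065]]';python3 -m creep '[[-1,0,50,0,-0.03,-0.04,0.065],[-1,0,50,0,-0.03,-0.04,0.065],[-1,0,50,0,-0.03,-0.04,0.065],[-1,-4,50,0,-0.03,-0.04,0.065],[-1,-5,50,0,-0.03,-0.04,0.065]]'; python3 -c "
from go import *
delta([.488,.307,.22],pose(79.7))"
```

```text
t: 6.02
eef_pos: [0.5206, -0.1022, 0.2339]
tool_rot: [-0.16, 0.338, 0.923, 0.091]
contact_force: [0.7, 0.4, -2.1]
gripper_width: 0.287
grasp_force: 59.0
t: 6.65
eef_pos: [0.5114, 0.1478, 0.2341]
tool_rot: [-0.055, 0.185, 0.981, 0.028]
contact_force: [1.0, -0.4, -2.7]
gripper_width: 0.282
grasp_force: 58.9
t 6.65 tcp [0.5114 0.1478 0.2341] tot mm [-23.4 159.2 -14.1] rot [-0.065 -0.104  0.194] | n 3 per row [-7.8 53.1 -4.7] [-0.0218 -0.0348  0.0645]
```

```bash
python3 -m creep '[[-1,-8,45,-4,-0.022,-0.035,0.065],[-1,-8,45,-5,-0.022,-0.035,0.065],[-1,-4,40,-5,-0.021,-0.034,0.064],[-1,-3,28,0,0,0,0],[-1,0,0,0,0,0,0]]';python3 -m creep '[[-1,0,0,0,0,0,0]]'; python3 -c "
from go import *
delta([.488,.307,.22],pose(79.7))
I,D,c=shot('wrist','w2'); I,D,c=shot('top','t2'); I,D,c=shot('scene','s2')"
python3 - <<'E'
import cv2
cv2.imwrite('pics/c2.png',__import__('numpy').vstack([cv2.imread('pics/w2.png')[:, :],cv2.resize(cv2.imread('pics/t2.png')[160:280,140:332],(640,400))])[::1][:,:])
im=cv2.imread('pics/c2.png');cv2.imwrite('pics/c2.png',cv2.resize(im,(480,600)))
E
```

```text
t: 7.28
eef_pos: [0.4874, 0.3074, 0.2196]
tool_rot: [-0.002, 0.088, 0.996, 0.001]
contact_force: [-1.0, -0.2, -1.2]
gripper_width: 0.282
grasp_force: 59.1
t: 7.4
eef_pos: [0.4887, 0.3033, 0.2195]
tool_rot: [-0.001, 0.091, 0.996, -0.0]
contact_force: [-0.1, -0.5, -2.5]
gripper_width: 0.288
grasp_force: 59.1
t 7.4 tcp [0.4887 0.3033 0.2195] tot mm [-0.7  3.7  0.5] rot [ 0.    -0.003  0.002] | n 1 per row [-0.7  3.7  0.5] [ 0.0003 -0.0026  0.0025]
```

View pics/c2.png

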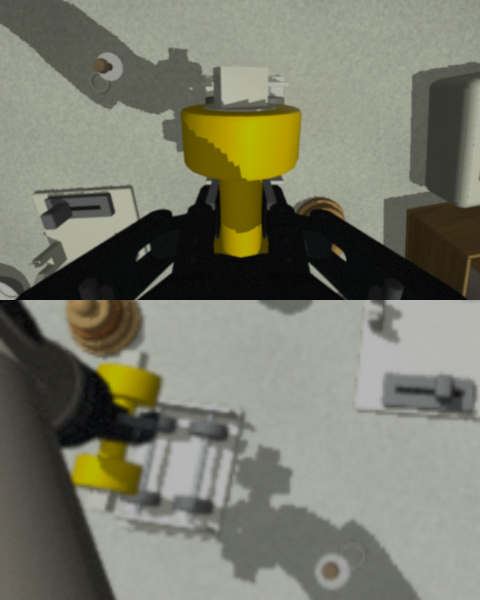

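```bash
cat > rfit.py <<'E'
from fits import *
def box(p,h): q=np.abs(p)-h; return np.linalg.norm(np.maximum(q,0),axis=1)+np.minimum(q.max(1),0)
def loc(P,v):
    c,s=np.cos(v[2]),np.sin(v[2]); x=P[:,0]-v[0];y=P[:,1]-v[1]
    return np.c_[c*x+s*y,-s*x+c*y,P[:,2]]
def roll(P,v):
    L=loc(P,v);ds=[]
    for sx in(-1,1):
        ds.append(box(L-[sx*.070,0,.028],[.003,.06,.028]))
        for sy in(-1,1):
            q=L-[sx*.045,sy*.032,.036]; a=np.abs(q[:,0])-abs(v[3]); b=np.hypot(q[:,1],q[:,2])-.024
            ds.append(np.hypot(np.maximum(a,0),np.maximum(b,0))+np.minimum(np.maximum(a,b),0))
    return np.min(ds,0)
def fitroll(f,lo=[.36,.2,.043],hi=[.61,.4,.08]):
    d=np.load(f);P=d['P'];Q=P[(d['D']>0)&(P>lo).all(2)&(P<hi).all(2)]
    r=least_squares(lambda v:roll(Q,v),[.488,.307,-.18,.01],loss='soft_l1',f_scale=.003);print(f,len(Q),r.x.round(4),np.median(abs(roll(Q,r.x))))
def dock(P,v):
    L=loc(P,v); ds=[]
    for sy in(-1,1):
        for a,b in((.033,.037),(.053,.057)):pass
        q=L-[.045,sy*.071,.035]; ds.append(box(q,[abs(v[3]),.007,.035]))
    ds.append(box(L-[0,0,.006],[.075,.09,.006]));
    return np.min(ds,0)
def fitdock(f):
    d=np.load(f);P=d['P'];L=loc(P.reshape(-1,3),[.618,.0014,-.117]).reshape(P.shape)
    m=(d['D']>0)&(abs(L[...,0]-.025)<.07)&(abs(L[...,1])<.11)&(L[...,2]>.007)&(L[...,2]<.09)
    Q=P[m]; r=least_squares(lambda v:dock(Q,v),[.618,.0014,-.117,.02],loss='soft_l1',f_scale=.002)
    v=r.x;s=v[:2]+.045*np.array([np.cos(v[2]),np.sin(v[2])]);print(f,len(Q),v.round(4),np.median(abs(dock(Q,v))),'seat',s.round(4))
E
python3 - <<'E'
from rfit import *
fitroll('top0.npz');fitroll('scene0.npz');fitdock('top0.npz');fitdock('scene0.npz')
for f in('w2.npz','t2.npz','s2.npz'):
    A=yellow(np.load(f),[.38,.2,.15],[.6,.4,.3])
    ax=lambda y,e:np.array([np.cos(y)*np.cos(e),np.sin(y)*np.cos(e),np.sin(e)])
    g=lambda v:sdf(A-v[:3],ax(v[3],v[4]))
    r=least_squares(g,[.488,.305,.235,-.18,0],loss='soft_l1',f_scale=.003);print(f,len(A),r.x.round(4),np.median(abs(g(r.x))))
E
```

```text
top0.npz 604 [ 0.4902  0.3093 -0.178   0.0138] 0.0015506834247642244
scene0.npz 552 [ 0.4934  0.311  -0.1844  0.0067] 0.001352985368420548
top0.npz 2099 [ 0.6183  0.0017 -0.1143  0.0209] 0.001810559991233262 seat [ 0.663  -0.0034]
scene0.npz 1699 [ 0.622   0.0031 -0.1163  0.017 ] 0.0017877074156958835 seat [ 0.6667 -0.0021]
w2.npz 18301 [ 0.4904  0.3038  0.2395 -0.1815  0.0031] 0.00031617537125919193
t2.npz 506 [ 0.4909  0.3031  0.2405 -0.1849 -0.0032] 0.0009287175443217777
s2.npz 26 [ 0.4966  0.3135  0.2365 -0.4096  0.0622] 0.0011299009646068073
```

Top and wrist agree on the rattle in hand to about 1 mm: centre (0.490,0.304,0.2395), level, yaw -0.18. The rollers are at (0.490,0.309), yaw -0.18, so I'll shift +5.5 in y and lower 157 mm.

```bash
python3 -m creep '[[-1,0,5.5,-20,0,0,0],[-1,0,0,-40,0,0,0],[-1,0,0,-40,0,0,0],[-1,0,0,-25,0,0,0],[-1,0,0,-15,0,0,0]]';python3 -m creep '[[-1,0,0,-7,0,0,0],[-1,0,0,0,0,0,0],[-1,0,0,0,0,0,0]]';python3 -c "
from go import *
delta([.489,.309,.062],pose(79.7))"
```

```text
t: 8.18
eef_pos: [0.4882, 0.3088, 0.0782]
tool_rot: [-0.002, 0.091, 0.996, -0.0]
contact_force: [0.7, 0.7, -1.6]
gripper_width: 0.282
grasp_force: 59.0
t: 8.55
eef_pos: [0.4889, 0.3104, 0.0733]
tool_rot: [-0.001, 0.09, 0.996, 0.001]
contact_force: [1.2, -0.3, -2.0]
gripper_width: 0.285
grasp_force: 59.0
t 8.55 tcp [0.4889 0.3104 0.0733] tot mm [  0.1  -1.4 -11.3] rot [-0.002 -0.001  0.001] | n 1 per row [  0.1  -1.4 -11.3] [-0.0017 -0.0012  0.0012]
```

```bash
python3 -m creep '[[-1,0,-1,-5,0,0,0],[-1,0,0,-3.5,0,0,0],[-1,0,0,0,0,0,0],[-1,0,0,0,0,0,0]]';python3 -m creep '[[-1,0,0,-1,0,0,0],[-1,0,0,0,0,0,0]]'
```

```text
t: 9.05
eef_pos: [0.4883, 0.309, 0.0638]
tool_rot: [-0.001, 0.09, 0.996, 0.0]
contact_force: [-1.1, 0.1, -2.2]
gripper_width: 0.287
grasp_force: 59.0
t: 9.3
eef_pos: [0.4883, 0.309, 0.0628]
tool_rot: [-0.001, 0.09, 0.996, 0.0]
contact_force: [0.0, -0.5, -2.9]
gripper_width: 0.281
grasp_force: 59.0
```

```bash
python3 -m creep '[[-1,0,0,-0.7,0,0,0],[-1,0,0,0,0,0,0]]';python3 -m creep '[[-0.2,0,0,0,0,0,0],[-0.2,0,0,0,0,0,0],[0,0,0,0,0,0,0]]'
```

```text
t: 9.55
eef_pos: [0.4882, 0.3088, 0.0622]
tool_rot: [-0.001, 0.09, 0.996, 0.0]
contact_force: [-1.4, 0.3, -0.3]
gripper_width: 0.286
grasp_force: 59.4
t: 9.93
eef_pos: [0.4884, 0.3091, 0.0622]
tool_rot: [-0.001, 0.09, 0.996, 0.0]
contact_force: [-0.7, 0.5, -0.2]
gripper_width: 0.501
grasp_force: 0.0
```

```bash
python3 -m creep '[[0.4,0,0,0,0,0,0],[0.4,0,0,10,0,0,0],[0.4,0,0,30,0,0,0],[1,0,0,50,0,0,0],[1,0,0,50,0,0,0]]';for i in 1 2 3 4; do python3 -m creep '[[1,0,0,0,0,0,0],[1,0,0,0,0,0,0],[1,0,0,0,0,0,0],[1,0,0,0,0,0,0],[1,0,0,0,0,0,0]]'|head -2; done; cat > onroll.py <<'E'
from rfit import *
for n in('wrist','top'):
    shot(n,'r_'+n)
    A=yellow(np.load('r_%s.npz'%n),[.38,.2,.04],[.6,.4,.13])
    ax=lambda y,e:np.array([np.cos(y)*np.cos(e),np.sin(y)*np.cos(e),np.sin(e)])
    g=lambda v:sdf(A-v[:3],ax(v[3],v[4]))
    r=least_squares(g,[.488,.309,.082,-.18,0],loss='soft_l1',f_scale=.003);print(n,len(A),r.x.round(4),np.median(abs(g(r.x))))
E
python3 onroll.py; python3 -c "
from h import *
a=cv2.imread('pics/r_wrist.png');b=cv2.imread('pics/r_top.png')[160:280,140:300]
cv2.imwrite('pics/c3.png',np.hstack([cv2.resize(a,(480,300)),cv2.resize(b,(320,300))]))"
```

```text
t: 10.55
eef_pos: [0.4881, 0.3088, 0.2041]
tool_rot: [-0.001, 0.09, 0.996, 0.0]
contact_force: [1.3, 1.5, 0.0]
gripper_width: 1.001
grasp_force: 0.0
t: 11.18
eef_pos: [0.488, 0.3088, 0.2014]
t: 11.8
eef_pos: [0.4883, 0.309, 0.2021]
t: 12.42
eef_pos: [0.4883, 0.309, 0.2021]
t: 13.05
eef_pos: [0.4883, 0.309, 0.2021]
wrist 6631 [ 4.894e-01  3.091e-01  8.200e-02 -1.824e-01  3.000e-04] 0.00033647515056281496
top 340 [ 4.857e-01  3.102e-01  8.340e-02 -1.604e-01 -1.000e-04] 0.0011931073636811639
```

View pics/c3.png

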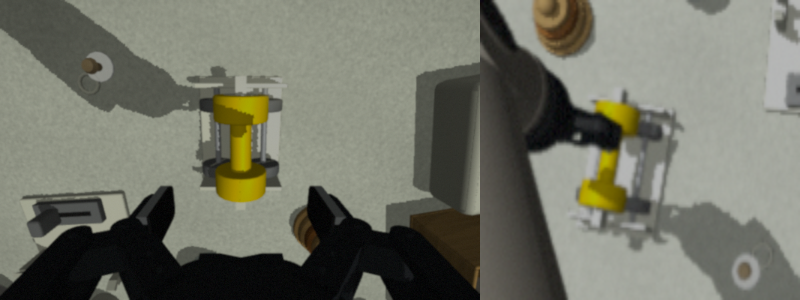

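The rattle lies centred on the rest at (0.489,0.309,0.082), with its tabs showing narrow side up at (240,82). I'll wait a little more and measure the roll from the tab points.

```bash
python3 -m creep '[[1,0,0,0,0,0,0],[1,0,0,0,0,0,0],[1,0,0,0,0,0,0],[1,0,0,0,0,0,0],[1,0,0,0,0,0,0]]'|head -1; cat > tab.py <<'E'
from rfit import *
def tabs(f,c,yaw):
    d=np.load(f);P=d['P'];L=loc(P.reshape(-1,3)-[0,0,c[2]],[c[0],c[1],yaw]);I=d['I'].reshape(-1,3)
    for s in(-1,1):
        m=(d['D'].ravel()>0)&(L[:,0]*s>.062)&(L[:,0]*s<.0805)&(abs(L[:,1])<.02)&(L[:,2]>-.01)&(L[:,2]<.03)
        q=L[m]*1000
        if len(q)<10: print(s,len(q));continue
        t=q[q[:,2]>q[:,2].max()-12]
        print(s,len(q),'top z',np.percentile(q[:,2],98).round(1),'y of z>8:',np.percentile(q[q[:,2]>8][:,1],[3,50,97]).round(1), 'slope dz/dy',np.polyfit(*q[q[:,2]>8][:,1:].T,1).round(3))
E
python3 -c "
from tab import *
for i in 1,2:
    o=shot('wrist','tb%d'%i); tabs('tb%d.npz'%i,[.4894,.3091,.082],-.1824)
"; python3 -c "
from h import *
a=cv2.imread('pics/tb2.png');cv2.imwrite('pics/c4.png',np.hstack([cv2.resize(a[90:290,250:400],(450,600),interpolation=cv2.INTER_CUBIC)]))"
```

```text
t: 13.78
-1 330 top z 15.1 y of z>8: [-5.8 -0.2  5.4] slope dz/dy [-0.023 13.409]
1 138 top z 14.5 y of z>8: [-5.7 -0.1  5.5] slope dz/dy [-0.016 13.371]
-1 329 top z 14.6 y of z>8: [-5.8 -0.2  5.4] slope dz/dy [2.0000e-03 1.3356e+01]
1 138 top z 14.7 y of z>8: [-5.7 -0.1  5.5] slope dz/dy [-3.0000e-03  1.3304e+01]
```

View pics/c4.png

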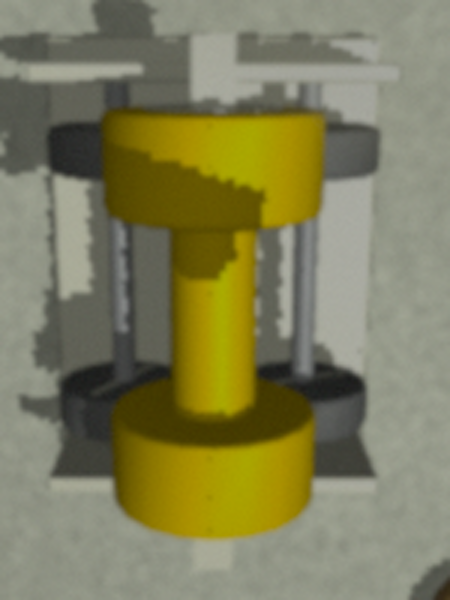

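The tab tops are flat, about 1° or less off upright, and identical in two frames, so the rattle is settled. Re-gripping at the same height.

```bash
python3 -m creep '[[1,0.5,0,-45,0,0,0],[1,0.5,0,-45,0,0,0],[0.6,0,0,-35,0,0,0],[0.4,0,0,-12,0,0,0],[0.4,0,0,-2.5,0,0,0]]'|head -2;python3 -m creep '[[0.4,0,0,0,0,0,0],[0,0,0,0,0,0,0]]' 60;python3 -c "
from go import *
delta([.4892,.3091,.0625],pose(79.6))"
```

```text
t: 14.5
eef_pos: [0.4894, 0.309, 0.0626]
t: 14.75
eef_pos: [0.4901, 0.3096, 0.0639]
tool_rot: [-0.0, 0.09, 0.996, 0.001]
contact_force: [0.7, -0.3, -0.1]
gripper_width: 0.514
grasp_force: 0.0
t 14.75 tcp [0.4901 0.3096 0.0639] tot mm [-0.9 -0.5 -1.4] rot [-0.002 -0.001 -0.001] | n 1 per row [-0.9 -0.5 -1.4] [-0.0021 -0.0008 -0.0007]
```

```bash
python3 -m creep '[[-0.3,-0.5,-0.5,-1,0,0,0],[-0.35,0,0,0,0,0,0],[-0.5,0,0,0,0,0,0],[-1,0,0,0,0,0,0],[-1,0,0,0,0,0,0]]' 60;python3 -m creep '[[-1,0,0,10,0,0,0],[-1,0,0,40,0,0,0],[-1,0,0,50,0,0,0],[-1,0,-5,50,0,0,0],[-1,0,0,0,0,0,0]]';python3 -c "
from go import *
delta([.6,.1,.23],pose(-6.6))
delta([.664,-.0034,.18],pose(-6.6))"
```

```text
t: 15.38
eef_pos: [0.4889, 0.3086, 0.062]
tool_rot: [-0.001, 0.09, 0.996, 0.0]
contact_force: [-1.6, 0.2, 5.8]
gripper_width: 0.284
grasp_force: 58.5
t: 16.0
eef_pos: [0.4911, 0.3042, 0.216]
tool_rot: [0.002, 0.091, 0.996, 0.003]
contact_force: [0.1, -0.2, -3.0]
gripper_width: 0.286
grasp_force: 59.3
t 16.0 tcp [0.4911 0.3042 0.216 ] tot mm [ 108.9 -204.2   14. ] rot [-1.000e-03  7.000e-03 -1.504e+00] | n 9 per row [ 12.1 -22.7   1.6] [-0.0002  0.0008 -0.1671]
t 16.0 tcp [0.4911 0.3042 0.216 ] tot mm [ 172.9 -307.6  -36. ] rot [-1.000e-03  7.000e-03 -1.504e+00] | n 9 per row [ 19.2 -34.2  -4. ] [-0.0002  0.0008 -0.1671]
```

```bash
python3 -m creep '[[-1,10,-20,4,0,0,-0.15],[-1,10,-20,4,0,0,-0.15],[-1,10,-20,4,0,0,-0.15],[-1,10,-20,2,0,0,-0.15],[-1,10,-20,0,0,0,-0.15]]';python3 -m creep '[[-1,12,-20,0,0,0,-0.15],[-1,12,-20,0,0,0,-0.15],[-1,12,-20,0,0,0,-0.15],[-1,12,-20,0,0,0.004,-0.15],[-1,12,-20,0,0,0.004,-0.15]]';python3 -m creep '[[-1,0,0,0,0,0,0],[-1,0,0,0,0,0,0]]';python3 -c "
from go import *
delta([.664,-.0034,.18],pose(-6.6))
shot('wrist','d1')
shot('top','d1t')
a=cv2.imread('pics/d1.png');b=cv2.imread('pics/d1t.png')[120:240,240:400]
cv2.imwrite('pics/c5.png',np.hstack([cv2.resize(a,(480,300)),cv2.resize(b,(320,300))]))"
```

```text
t: 16.62
eef_pos: [0.5382, 0.2025, 0.2243]
tool_rot: [-0.002, 0.451, 0.893, -0.0]
contact_force: [-0.0, 0.4, -2.7]
gripper_width: 0.291
grasp_force: 59.3
t: 17.25
eef_pos: [0.598, 0.1027, 0.2241]
tool_rot: [-0.004, 0.747, 0.665, -0.003]
contact_force: [0.5, 0.0, -2.1]
gripper_width: 0.283
grasp_force: 59.2
t: 17.5
eef_pos: [0.5978, 0.1042, 0.2245]
tool_rot: [-0.005, 0.744, 0.668, -0.002]
contact_force: [0.4, 0.0, -1.9]
gripper_width: 0.285
grasp_force: 59.3
t 17.5 tcp [0.5978 0.1042 0.2245] tot mm [  66.2 -107.6  -44.5] rot [-0.004 -0.009 -0.007] | n 3 per row [ 22.1 -35.9 -14.8] [-0.0012 -0.0032 -0.0025]
```

View pics/c5.png

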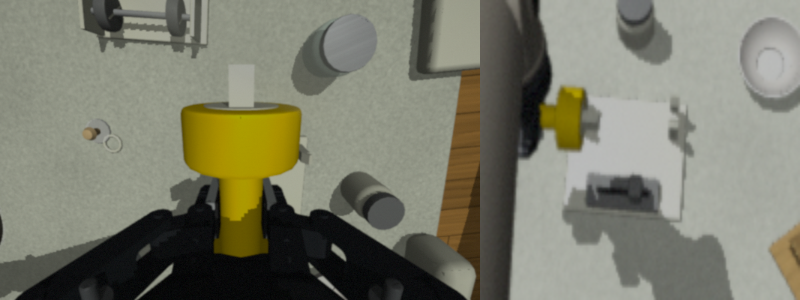

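The wrist view shows the near head at (240,140) with its tab narrow side up at (240,85). The dock is hidden behind the rattle, so I'll refine its fit from the earlier frames.

```bash
python3 - <<'E'
from tab import *
import rfit
def dock(P,v):
    L=loc(P,v);w=abs(v[3]);ds=[]
    for sy in(-1,1):
        for sx in(-1,1): ds.append(box(L-[.045+sx*(.008+w)/2,sy*.071,.035],[(w-.008)/2,.007,.035]))
        ds.append(box(L-[.045,sy*.071,.0195],[w,.007,.0195]))
    ds.append(box(L-[0,0,.006],[.075,.09,.006]))
    return np.min(ds,0)
rfit.dock=dock
for f in('top0.npz','w1.npz','t2.npz','r_top.npz','scene0.npz','s2.npz'):
    try: fitdock(f)
    except Exception as e: print(f,e)
for f in('d1.npz','d1t.npz'):
    A=yellow(np.load(f),[.5,.0,.15],[.7,.22,.3])
    ax=lambda y,e:np.array([np.cos(y)*np.cos(e),np.sin(y)*np.cos(e),np.sin(e)])
    g=lambda v:sdf(A-v[:3],ax(v[3],v[4]))
    r=least_squares(g,[.598,.104,.244,1.455,0],loss='soft_l1',f_scale=.003);print(f,len(A),r.x.round(4),np.median(abs(g(r.x))))
    tabs(f,r.x[:3],r.x[3])
E
```

```text
top0.npz 2099 [ 0.6182  0.0016 -0.1148  0.0208] 0.0017377487344278145 seat [ 0.6629 -0.0035]
w1.npz 10208 [ 0.6184  0.0011 -0.1142  0.0198] 0.0007312701522382004 seat [ 0.6631 -0.004 ]
t2.npz 2109 [ 6.182e-01  6.000e-04 -1.120e-01  2.060e-02] 0.0017956796818534675 seat [ 0.6629 -0.0044]
r_top.npz 2102 [ 0.6182  0.0019 -0.1133  0.0207] 0.0017713508676056137 seat [ 0.6629 -0.0032]
scene0.npz 1699 [ 0.6215  0.0035 -0.1189  0.0173] 0.0017425023048570527 seat [ 0.6662 -0.0018]
s2.npz 1689 [ 0.6196  0.0026 -0.1129  0.02  ] 0.00191163509745872 seat [ 0.6643 -0.0025]
d1.npz 18309 [ 0.5979  0.1041  0.2445  1.4605 -0.0047] 0.00031763094256376245
-1 0
1 1832 top z 14.5 y of z>8: [-5.8 -0.2  5.5] slope dz/dy [ 0.02  13.203]
d1t.npz 243 [0.5997 0.1078 0.2459 1.4397 0.0023] 0.0009281119627858672
-1 86 top z 28.8 y of z>8: [-15.8   0.7  17. ] slope dz/dy [ 0.074 15.467]
1 0
```

```bash
python3 -m creep '[[-1,15,-25,-5,0.002,0,-0.002],[-1,17,-28,-10,0.002,0,-0.002],[-1,17,-28,-15,0,0,0],[-1,16,-27,-14,0,0,0],[-1,0,0,0,0,0,0]]'|head -2;python3 -m creep '[[-1,0,0,0,0,0,0],[-1,0,0,0,0,0,0]]';python3 -c "
from go import *
delta([.663,-.0038,.1],pose(-6.53))
a=np.load('top0.npz');P=a['P'];m=(a['D']>0)&(P[...,2]>.08)&(P[...,0]>.7)&(P[...,0]<.86)&(abs(P[...,1])<.1);print(P[m].min(0),P[m].max(0))
from tab import *
shot('wrist','d2');f='d2.npz'
A=yellow(np.load(f),[.5,-.15,.15],[.75,.22,.3])
ax=lambda y,e:np.array([np.cos(y)*np.cos(e),np.sin(y)*np.cos(e),np.sin(e)])
g=lambda v:sdf(A-v[:3],ax(v[3],v[4]))
r=least_squares(g,[.663,0,.2,1.455,0],loss='soft_l1',f_scale=.003);print(f,len(A),r.x.round(4));tabs(f,r.x[:3],r.x[3])
"
```

```text
t: 18.23
eef_pos: [0.6634, -0.007, 0.1803]
t: 18.48
eef_pos: [0.6637, -0.0026, 0.182]
tool_rot: [-0.006, 0.745, 0.667, 0.0]
contact_force: [0.0, -0.5, -1.5]
gripper_width: 0.283
grasp_force: 59.4
t 18.48 tcp [ 0.6637 -0.0026  0.182 ] tot mm [ -0.7  -1.2 -82. ] rot [-0.009 -0.007 -0.003] | n 2 per row [ -0.3  -0.6 -41. ] [-0.0045 -0.0035 -0.0013]
[ 0.76080687 -0.04470012  0.08023821] [0.81495849 0.00685242 0.09775544]
d2.npz 18101 [ 6.6360e-01 -2.8000e-03  2.0190e-01  1.4566e+00  8.0000e-04]
-1 0
1 1839 top z 14.9 y of z>8: [-5.8 -0.2  5.5] slope dz/dy [1.3000e-02 1.3624e+01]
```

```bash
python3 -m creep '[[-1,-0.5,-1,-25,0,0,0],[-1,0,0,-35,0,0,0],[-1,0,0,-25,0,0,0],[-1,0,0,-12,0,0,0],[-1,0,0,0,0,0,0]]'|head -2;python3 -m creep '[[-1,0,0,0,0,0,0],[-1,0,0,0,0,0,0]]';python3 -c "
from go import *
delta([.663,-.0038,.033],pose(-6.53))"
```

```text
t: 19.15
eef_pos: [0.663, -0.005, 0.0844]
t: 19.4
eef_pos: [0.664, -0.0056, 0.0858]
tool_rot: [-0.005, 0.746, 0.666, 0.001]
contact_force: [-0.2, 0.2, -2.3]
gripper_width: 0.285
grasp_force: 59.4
t 19.4 tcp [ 0.664  -0.0056  0.0858] tot mm [ -1.    1.8 -52.8] rot [-0.008 -0.006  0.   ] | n 1 per row [ -1.    1.8 -52.8] [-0.0081 -0.0055  0.    ]
```

```bash
python3 -m creep '[[-1,-1,1.8,-5,0,0,0],[-1,0,0,-8,0,0,0],[-1,0,0,-8,0,0,0],[-1,0,0,-3,0,0,0],[-1,0,0,0,0,0,0]]';python3 -c "
from go import *
delta([.663,-.0038,.033],pose(-6.53))"
```

```text
t: 20.02
eef_pos: [0.6621, -0.0039, 0.0602]
tool_rot: [-0.006, 0.746, 0.666, -0.0]
contact_force: [0.5, 0.2, -2.3]
gripper_width: 0.283
grasp_force: 59.4
t 20.02 tcp [ 0.6621 -0.0039  0.0602] tot mm [  0.9   0.1 -27.2] rot [-0.008 -0.008  0.   ] | n 1 per row [  0.9   0.1 -27.2] [-0.0077 -0.0081  0.0001]
```

```bash
python3 -m creep '[[-1,0.7,0,-4,0,0,0],[-1,0,0,-4,0,0,0],[-1,0,0,0,0,0,0]]';python3 -m creep '[[-1,0,0,-5,0,0,0],[-1,0,0,-5,0,0,0],[-1,0,0,-4,0,0,0],[-1,0,0,0,0,0,0]]'
```

```text
t: 20.4
eef_pos: [0.6627, -0.0037, 0.0522]
tool_rot: [-0.006, 0.746, 0.666, -0.0]
contact_force: [0.2, 0.1, -2.8]
gripper_width: 0.285
grasp_force: 59.4
t: 20.9
eef_pos: [0.6626, -0.0037, 0.0381]
tool_rot: [-0.006, 0.746, 0.666, -0.0]
contact_force: [1.2, 0.3, -2.4]
gripper_width: 0.281
grasp_force: 59.4
```

Free, with no contact forces; axis is at about 0.058. Going down to the floor.

```bash
python3 -m creep '[[-1,0,0,-2.5,0,0,0],[-1,0,0,-2,0,0,0],[-1,0,0,0,0,0,0]]';python3 -m creep '[[-1,0,0,-1,0,0,0],[-1,0,0,0,0,0,0]]'
```

```text
t: 21.28
eef_pos: [0.6628, -0.0037, 0.0339]
tool_rot: [-0.006, 0.746, 0.666, -0.0]
contact_force: [-0.5, -0.1, -1.9]
gripper_width: 0.287
grasp_force: 59.4
t: 21.52
eef_pos: [0.6629, -0.0037, 0.0331]
tool_rot: [-0.005, 0.746, 0.666, -0.0]
contact_force: [-0.0, -0.3, -2.8]
gripper_width: 0.282
grasp_force: 59.4
```

```bash
python3 -m creep '[[-1,0,0,-0.8,0,0,0],[-1,0,0,0,0,0,0]]'|tail -3;python3 -m creep '[[-0.2,0,0,0,0,0,0],[-0.2,0,0,0,0,0,0],[0.1,0,0,0,0,0,0],[0.2,0,0,0,0,0,0],[0.2,0,0,0,0,0,0]]';python3 -m creep '[[0.2,0,0,10,0,0,0],[0.2,0,0,30,0,0,0],[0.4,0,0,50,0,0,0],[1,0,0,50,0,0,0],[1,0,0,0,0,0,0]]';python3 -c "
from go import *
from tab import *
delta([.663,-.0038,.1],pose(-6.53))
shot('wrist','d3');f='d3.npz'
A=yellow(np.load(f),[.5,-.15,.03],[.75,.22,.12])
ax=lambda y,e:np.array([np.cos(y)*np.cos(e),np.sin(y)*np.cos(e),np.sin(e)])
g=lambda v:sdf(A-v[:3],ax(v[3],v[4]))
r=least_squares(g,[.663,0,.052,1.455,0],loss='soft_l1',f_scale=.003);print(f,len(A),r.x.round(4));tabs(f,r.x[:3],r.x[3])
d=np.load(f);P=d['P'];m=(d['D']>0)&(P[...,2]>.058)&(P[...,2]<.072)&(P[...,0]>.53)&(P[...,0]<.6)&(abs(P[...,1])<.08);q=P[m];print('switch',len(q),len(q) and (q.mean(0),np.percentile(q,[2,98],axis=0)))
shot('top','d3t')
a=cv2.imread('pics/d3.png');b=cv2.imread('pics/d3t.png')[120:240,240:400]
cv2.imwrite('pics/c6.png',np.hstack([cv2.resize(a,(480,300)),cv2.resize(b,(320,300))]))
"
```

```text
contact_force: [-0.5, 0.6, -1.5]
gripper_width: 0.282
grasp_force: 59.8
t: 22.4
eef_pos: [0.663, -0.0037, 0.0323]
tool_rot: [-0.005, 0.746, 0.666, -0.0]
contact_force: [0.2, -0.3, 0.4]
gripper_width: 0.599
grasp_force: 0.0
t: 23.02
eef_pos: [0.666, -0.0044, 0.1778]
tool_rot: [-0.003, 0.746, 0.666, 0.003]
contact_force: [0.9, -0.5, -0.4]
gripper_width: 1.0
grasp_force: 0.0
t 23.02 tcp [ 0.666  -0.0044  0.1778] tot mm [ -3.    0.6 -77.8] rot [-0.009  0.002  0.   ] | n 2 per row [ -1.5   0.3 -38.9] [-0.0043  0.0008  0.0002]
d3.npz 6218 [ 6.6280e-01 -3.1000e-03  5.2100e-02  1.4553e+00  1.1000e-03]
-1 466 top z 20.4 y of z>8: [-19.3   0.1  19.5] slope dz/dy [-2.0000e-03  1.5546e+01]
1 890 top z 20.7 y of z>8: [-18.8  -0.3  18.9] slope dz/dy [-2.00e-03  1.52e+01]
switch 699 (array([ 0.56845616, -0.01163017,  0.06544452]), array([[ 0.5547968 , -0.02210701,  0.059018  ],
       [ 0.58072074, -0.00249941,  0.06777481]]))
```

View pics/c6.png

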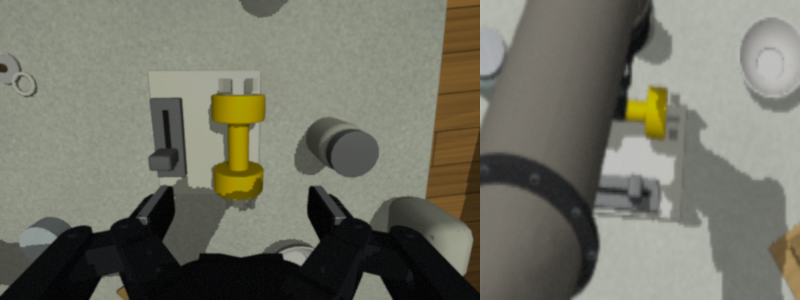

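The rattle is home: z 0.0521, seat (0.6628,-0.0031), axis aligned. The switch grip is at (0.568,-0.012), shown at (163,158). I'll shut the fingers up high, move over its right side and go down.

```bash
python3 -m creep '[[-1,-25,-10,0,0,0,0],[-1,-26,-11,0,0,0,0],[-1,-26,-11,0,0,0,0],[-1,-26,-11,0,0,0,0],[-1,0,0,0,0,0,0]]'|head -2;python3 -m creep '[[-1,0,0,-20,0,0,0],[-1,0,0,-25,0,0,0],[-1,0,0,-15,0,0,0],[-1,0,0,0,0,0,0],[-1,0,0,0,0,0,0]]';python3 -c "
from go import *
delta([.5622,-.0477,.044],pose(-6.53))"
```

```text
t: 23.75
eef_pos: [0.5571, -0.0478, 0.171]
t: 24.38
eef_pos: [0.5605, -0.0468, 0.1128]
tool_rot: [-0.005, 0.746, 0.666, 0.0]
contact_force: [0.5, 0.0, 0.5]
gripper_width: 0.002
grasp_force: 0.0
t 24.38 tcp [ 0.5605 -0.0468  0.1128] tot mm [  1.7  -0.9 -68.8] rot [-0.008 -0.007  0.   ] | n 2 per row [  0.8  -0.4 -34.4] [-0.0039 -0.0034  0.    ]
```

```bash
python3 -m creep '[[-1,1.5,-1,-20,0,0,0],[-1,0,0,-25,0,0,0],[-1,0,0,-17,0,0,0],[-1,0,0,-7,0,0,0],[-1,0,0,0,0,0,0]]';python3 -m creep '[[-1,0.7,6,0,0,0,0],[-1,0.9,8,0,0,0,0],[-1,0.9,8,0,0,0,0],[-1,0.9,8,0,0,0,0],[-1,0,0,0,0,0,0]]'
```

```text
t: 25.0
eef_pos: [0.5614, -0.0479, 0.043]
tool_rot: [-0.006, 0.746, 0.666, -0.0]
contact_force: [1.0, -0.9, 0.1]
gripper_width: 0.003
grasp_force: 0.0
t: 25.62
eef_pos: [0.565, -0.0164, 0.0433]
tool_rot: [-0.006, 0.746, 0.666, 0.0]
contact_force: [0.5, 0.2, -0.6]
gripper_width: 0.003
grasp_force: 0.0
```

```bash
python3 -m creep '[[-1,0.9,8,0,0,0,0],[-1,0.9,8,0,0,0,0],[-1,0.9,8,0,0,0,0],[-1,0,0,0,0,0,0]]';python3 -m creep '[[-1,0.5,4,0,0,0,0],[-1,0.4,3,0,0,0,0],[-1,0,0,0,0,0,0]]'; python3 -m creep '[[-1,0.2,2,0,0,0,0],[-1,0,0,0,0,0,0]]'
```

```text
t: 26.12
eef_pos: [0.5676, 0.0077, 0.0432]
tool_rot: [-0.006, 0.746, 0.666, 0.0]
contact_force: [0.4, 0.5, -0.8]
gripper_width: 0.0
grasp_force: 0.0
t: 26.5
eef_pos: [0.5684, 0.0136, 0.0432]
tool_rot: [-0.006, 0.746, 0.666, -0.0]
contact_force: [0.4, -0.2, -0.2]
gripper_width: -0.002
grasp_force: 0.0
t: 26.75
eef_pos: [0.5686, 0.0149, 0.0433]
tool_rot: [-0.005, 0.746, 0.666, -0.0]
contact_force: [0.1, -2.7, -0.4]
gripper_width: -0.001
grasp_force: 1.0
```

```bash
python3 -m creep '[[-1,0.2,2,0,0,0,0],[-1,0.2,2,0,0,0,0],[-1,0,0,0,0,0,0]]'|sed -n 2,4p; python3 -c "
from h import *
K,k1,T=cam('top')
shot('top','e1');shot('scene','e1s')
d=np.load('e1s.npz');P=d['P']
for f in('e1','e1s'):
  d=np.load(f+'.npz');P=d['P'];m=(d['D']>0)&(P[...,2]>.05)&(P[...,2]<.08)&(P[...,0]>.54)&(P[...,0]<.6)&(abs(P[...,1])<.08);q=P[m];print(len(q),np.percentile(q,[2,50,98],axis=0).round(4) if len(q) else 0)
a=cv2.imread('pics/e1.png')[150:220,260:360];b=cv2.imread('pics/e1s.png')[180:270,290:410]
cv2.imwrite('pics/c7.png',np.hstack([cv2.resize(a,(400,300)),cv2.resize(b,(400,300))]))"
```

```text
eef_pos: [0.5686, 0.0151, 0.0433]
tool_rot: [-0.004, 0.747, 0.664, -0.002]
contact_force: [-1.4, -11.1, 0.6]
1 [[0.5584 0.0109 0.0622]
 [0.5584 0.0109 0.0622]
 [0.5584 0.0109 0.0622]]
104 [[0.5625 0.0069 0.0519]
 [0.5807 0.0289 0.0635]
 [0.5919 0.0465 0.0766]]
```

View pics/c7.png

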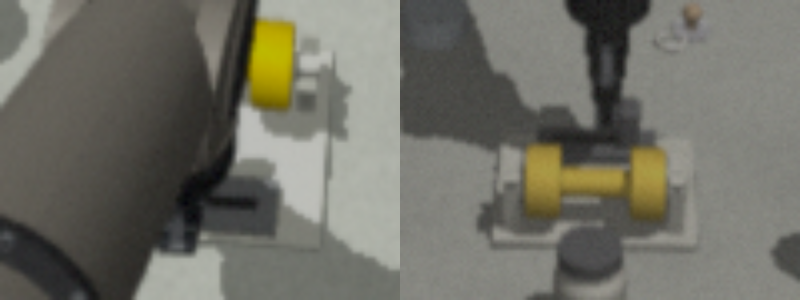

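The switch is against its stop: 4 mm more command gives no motion and 11 N. Its grip is at y≈0.037, which is dock y≈+30 mm. I'll back off, lift clear, verify and hand in.

```bash
python3 -m creep '[[-1,-1,-8,0,0,0,0],[-1,-1,-10,0,0,0,0],[-1,0,0,20,0,0,0],[-1,0,-5,45,0,0,0],[-1,-10,0,45,0,0,0]]'|head -2;python3 -m creep '[[-1,-20,-40,15,0,0,0],[-1,-20,-50,10,0,0,0],[-1,-10,-40,0,0,0,0],[-1,0,0,0,0,0,0],[-1,0,0,0,0,0,0]]'; python3 -c "
from tab import *
shot('top','f');shot('scene','fs')
for f in('f','fs'):
  d=np.load(f+'.npz');P=d['P'];m=(d['D']>0)&(P[...,2]>.055)&(P[...,2]<.08)&(P[...,0]>.54)&(P[...,0]<.6)&(abs(P[...,1])<.08);q=P[m];print(len(q),np.percentile(q,[2,50,98],axis=0).round(4) if len(q) else 0)
  A=yellow(np.load(f+'.npz'),[.5,-.15,.03],[.75,.22,.12])
  ax=lambda y,e:np.array([np.cos(y)*np.cos(e),np.sin(y)*np.cos(e),np.sin(e)])
  g=lambda v:sdf(A-v[:3],ax(v[3],v[4]))
  r=least_squares(g,[.663,0,.052,1.455,0],loss='soft_l1',f_scale=.003);print(f,len(A),r.x.round(4))
"
```

```text
t: 27.85
eef_pos: [0.5577, -0.0037, 0.1558]
t: 28.48
eef_pos: [0.5076, -0.1328, 0.1791]
tool_rot: [-0.005, 0.746, 0.666, 0.001]
contact_force: [0.5, 0.5, 0.5]
gripper_width: 0.0
grasp_force: 0.0
66 [[0.5573 0.0278 0.0583]
 [0.5695 0.0369 0.0667]
 [0.5824 0.0458 0.0705]]
f 398 [ 0.6628 -0.0027  0.0531  1.4551 -0.0034]
45 [[0.5647 0.0298 0.0562]
 [0.5813 0.0387 0.0649]
 [0.5915 0.0475 0.0691]]
fs 88 [0.6656 0.0059 0.0505 1.4361 0.0045]
```

```bash
python3 -c "
from station import *
print(hand_in())"
```

```text
the job is handed in; nothing more can be done
None
```

The job is handed in: the rattle settled heavy side down on the rollers, was set fully home in the dock, the switch was slid to its end stop, and the arm was clear at about 28 s; `hand_in()` returned no verdict.

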